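# Lock a ramekin into the scraping dock of a chopping board

### The arm

A 7-joint arm with a two-finger parallel gripper is mounted at the origin on the work surface. World frame = base frame: x ahead of the robot, y to its left, z up, the work surface at z = 0. Lengths are in m, angles in rad, forces in N, time in s.
With the tool pointing down it reaches from about 0.35 to 0.9 m from the base axis. Payload 7.2 kg.
Tool frame: the origin (TCP) lies on the centre line of the jaws, within the pads' length; the fingertips stand 19 mm ahead of it and the grasp point (between the pads) is the TCP; z points along the fingers, y is the line along which they close (so a half turn about z gives the same grasp; the last joint's range is limited). The gripper opens to 85 mm and grips with 20 to 120 N. Pads are 22 mm wide; open, the fingers measure 114 mm over their backs; the gripper's body (76 mm by 85 mm) begins 54 mm behind the grasp point. The pads swing forward as they close: fully open they stand 13 mm farther back than shut.
Start: joints at [-1.191, 0.411, -0.013, 1.596, 0.006, 1.134, -0.082], TCP at [0.271, 0.563, 0.25] pointing down, gripper open.
Joint ranges: [-2.95, 2.95], [-0.29, 1.99], [-1.47, 1.44], [0.14, 2.54], [-1.03, 4.17], [0.13, 1.85], [-2.86, 2.86]. Speed limits (rad/s): [2.39, 2.39, 3.01, 3.01, 3.14, 3.14, 3.14].

### API

Orientations are given as a unit quaternion [x, y, z, w].
In Python, from station import bot, viewer, job_done gives the robot as it stands.
- The arm moves only by the tool step_arm, never from a script. Its argument "commands" is a list of rows, each an object of numbers: "tx", "ty", "tz": the shift along the world's x, y, z each as a share of 0.2 m, from -1 to 1; "rx", "ry", "rz": the turn, a rotation vector about the world's x, y, z each as a share of 45 degrees, from -1 to 1. A call has 1 to 20 rows; each row is the pose to reach, as a shift and turn from the pose commanded when the call began; what a row does not reach only later rows make up. A row lasts 1/12 s, in which the tool goes at most 41.7 mm and 7.16 degrees, less where a joint would pass 70% of its speed; a pose out of reach is approached as far as the arm can. A call with a number of a shift or a turn outside -1 to 1 is refused whole. A call with a gripper value outside its range is refused whole. "claw" is the opening, from 0 (shut) to 1 (fully open), set as the call begins (left out, the last holds). The fingers move at their own pace and stop on an object; "force" is the grip in N (left out, the last holds). Time passes only in rows, so rows that repeat a pose let the fingers close. It gives the time, the measured TCP pose, the force, the opening and the grip force at its end, in the units of the state.
- bot.read_state(): the state, without advancing time (a new reading comes with each control period).
- viewer.capture(name): name is "scene" or "top"; returns a dict with "image" (384x512x3 uint8, red, green, blue), "intrinsics" (3x3 intrinsics, pixels), "dist_coeffs" ([k1, k2, p1, p2, k3] as OpenCV has them; the pictures are not rectified), "R" (3x3) and "t" (3): a world point X has camera coordinates R X + t. Camera axes: x right, y down, z forward; pixel columns grow to the right and rows downward; lengths in m; the calibration is good to about 2 mm. A picture is of the moment at which its call begins. There is no depth.
- job_done(): hands the job in; it is judged then, once.
The state is a dict: "time_s": time; "q": joint angles; "joint_velocities": joint speeds; "effort": joint torques, N m; "ee_pos": TCP position; "eef_rot": TCP orientation; "ft_force": force on the tool from outside, world axes, zero at the start; "wrist_torque": the same for the moment, N m; "width": finger opening in m; "grasp_force": force on a finger pad.
Only numpy, scipy, OpenCV 4.12 (cv2) and the standard library are available. Lean on these libraries where they do the work, as an engineer would, in place of code of your own. Each camera call takes 0.05 s, during which the arm holds its last target. There are 200 camera calls.

### The job

Stand the white ramekin upright on the board inside the wooden scraping dock and nudge it home so that it rests against both steel pegs. Then slide the keeper up behind it and leave it snug, its sprung nose pushed partly in, so that the two pegs and the keeper all still press on the ramekin once you let go. Go gently, as its glaze chips if it is set down or pressed hard, and leave the spatula, the dosa turner and the spice tin where they are.

Things in the scene. Friction and masses are not known exactly. Their poses are not given: they have to be found in the camera images.
- ramekin: Round white ceramic ramekin, straight-sided, open at the top, 42 mm tall. Its solid foot, the lowest 12 mm, is 66 mm in diameter and is what meets the pegs and keeper; above it the fluted wall is 60 to 63 mm across and 4.5 mm thick. Mass 0.11 to 0.22 kg. Origin: centre of the underside, z up. It starts upright on the board, to the right (-y) of the dock.
- board: Fixed wooden chopping board, 380 mm (x) by 640 mm (y) by 20 mm thick, oiled and smooth, on the marble counter. Origin: centre of its underside; its top is 20 mm higher.
- dock: Fixed wooden dock on the board. Origin: on the board's top, on the dock's middle line. Its +x axis points from the keeper to the pegs (within 0.25 rad of world +x), y left, z up. Two rails, 12 mm high and wide, run along x at y = +-78 mm, from x = -135 to +125 mm, with a 10 mm high tie across the near end. The ramekin stands between the rails on the board itself.
- dock_nest (a point): Mid-range point for the ramekin's centre when home, on the board. The peg bar is set by hand and NOT measured: the true home centre lies anywhere within +-18 mm of this point along dock x and +-3 mm along dock y, and must be found by touch or sight. The pegs do not give. Pegs, nose, ramekin foot and board are slick (friction about 0.2): a freely standing ramekin pushed on slides sideways into both pegs; one held rigidly off-centre meets only one.
- dock_far_end (a point): Far end of the rails, top height. Near it a wooden peg bar (20 mm along x, 12 to 32 mm above the board) is screwed across the rails. In front of it stand two upright steel pegs, 14 mm diameter, 32 mm tall, 57 mm apart centre to centre across the dock. When the ramekin rests on both, its centre is 28 mm short of the line of the peg axes and midway between them.
- keeper: Wooden crossbar, 16 mm (x) by 168 mm (y), 13 to 25 mm above the board, sliding along dock x only, by up to 130 mm. Moving it takes about 10 N and it stays where left. Origin: middle of the bar at board-top height, axes as the dock's; starts at dock x = -105 to -90 mm. Pushed up to the homed ramekin it squeezes it through its sprung nose and holds that squeeze when let go.
- keeper_thumb (a point): Middle of the top of the keeper's thumb piece: an upright wooden block on the crossbar, 14 mm (x) by 30 mm (y), from 25 to 70 mm above the board, centred over the keeper's origin, to be pushed from behind or pinched.
- keeper_nose (a point): Foremost point of the keeper's free nose, 24 mm ahead of the keeper's origin: an upright round steel peg of 16 mm diameter on the middle line, 2 to 22 mm above the board, which meets the ramekin. It is sprung: it gives back up to 4 mm towards the crossbar at 2 N per mm (no preload), then it is solid. This point does not show the give.
- spatula: Teal silicone spatula, about 260 mm long, lying on the right-hand edge of the board. Leave it alone.
- turner: Steel dosa turner with a black handle, 255 mm long, lying roughly along y on the far right of the board. Leave it alone.
- tin: Steel spice tin, 100 by 140 by 60 mm, with a closed hinged lid with a knob, standing on the counter to the left of the board. Leave it alone.
There are look-alikes about, which are no part of the job. There is more than one size of the ramekin; the job needs the smallest.

How it is judged:
By the outcome, as a careful person would: the job done as asked, in the order asked, and still so for the second after the job is handed in, with the robot touching nothing.
It also fails if it takes over 61 s, if anything falls off the work surface, if the arm or the gripper's body presses on something with over 40 N, if the wrist force passes 120 N, or if a joint passes its speed limit or range.

## Working session

There is one attempt and no reset: what is moved stays moved. The work goes in short steps, Python scripts to look and compute and a tool call to move; the robot and the scene stay as the last step left them, time stands still between calls to the robot, and variables do not carry over. Pictures are saved under pics/ and viewed, at most 10 in all, crops included, and the job is handed in when it is done.

Besides the shell and the picture viewer there is one more tool, called in YAML: its name, and indented under it one key for each argument. step_arm: Moves the arm, as the interface text tells. Its arguments: {"type":"object","properties":{"commands":{"type":"array"},"claw":{"type":"number"},"force":{"type":"number"}},"required":["commands"]}

```bash
mkdir -p pics
python3 - <<'E'
from station import bot, viewer
import cv2,pickle
s=bot.read_state();print(s)
for n in("scene","top"):
    d=viewer.capture(n);pickle.dump(d,open(f"{n}0.pkl","wb"))
    print(n,d["intrinsics"],d["dist_coeffs"],d["R"],d["t"])
    cv2.imwrite(f"pics/{n}0.png",cv2.resize(d["image"][:,:,::-1],(800,600),interpolation=cv2.INTER_CUBIC))
E
```

```text
{'time_s': 0.0, 'q': array([-1.19116992,  0.4119076 , -0.01273263,  1.59704061,  0.00562016,
        1.13431428, -0.0822025 ]), 'joint_velocities': array([-6.91934055e-04,  9.27866688e-04,  1.28995267e-03,  3.00451440e-05,
        6.50546919e-04,  1.30646093e-04,  1.10034271e-03]), 'effort': array([-8.95897620e-05, -6.00628853e+01,  6.81951586e-01, -2.99404263e+01,
        1.38718175e-02,  1.08820407e-02, -7.35223125e-06]), 'ee_pos': array([0.27045711, 0.56293191, 0.24944956]), 'eef_rot': array([ 2.22022601e-01,  9.75041177e-01, -8.08245567e-04, -1.19404458e-04]), 'ft_force': array([-0.34514009,  0.28541042,  0.20966821]), 'wrist_torque': array([ 0.00567647,  0.08188167, -0.00681455]), 'grasp_force': 0.0, 'width': 0.08546628084893194}
scene [[403.80322511   0.         254.52693713]
 [  0.         403.80322511 196.0333051 ]
 [  0.           0.           1.        ]] [-0.08828538  0.          0.          0.          0.        ] [[ 0.24072643  0.97056587 -0.00725837]
 [ 0.79869147 -0.20233504 -0.56670315]
 [-0.55149136  0.13062323 -0.82389007]] [-0.12662481 -0.34710505  1.47614792]
top [[410.26262306   0.         256.79789252]
 [  0.         410.26262306 197.17082446]
 [  0.           0.           1.        ]] [0.03727714 0.         0.         0.         0.        ] [[-0.00731699 -0.99979859 -0.01868788]
 [-0.98244128  0.01067159 -0.18626659]
 [ 0.18642851  0.01699683 -0.9823215 ]] [0.04845656 0.53548728 0.9602386 ]
```

View pics/top0.png

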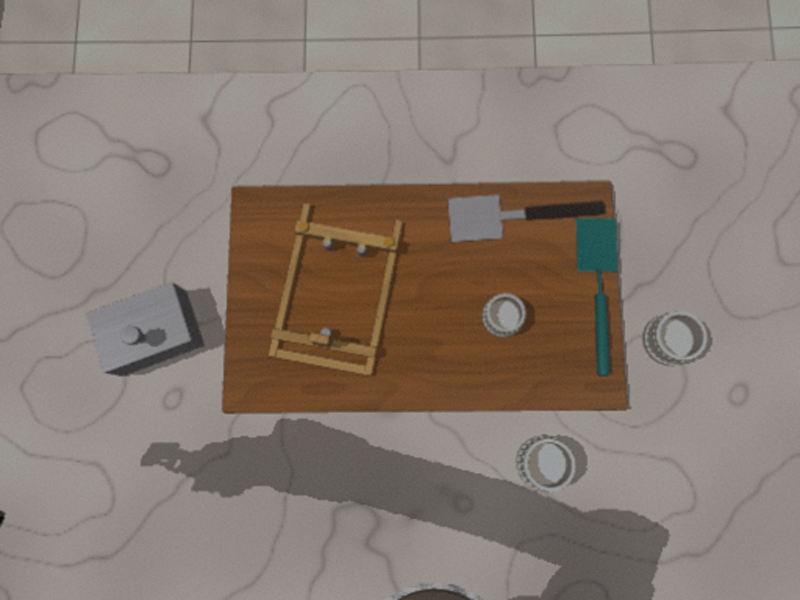

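View pics/scene0.png

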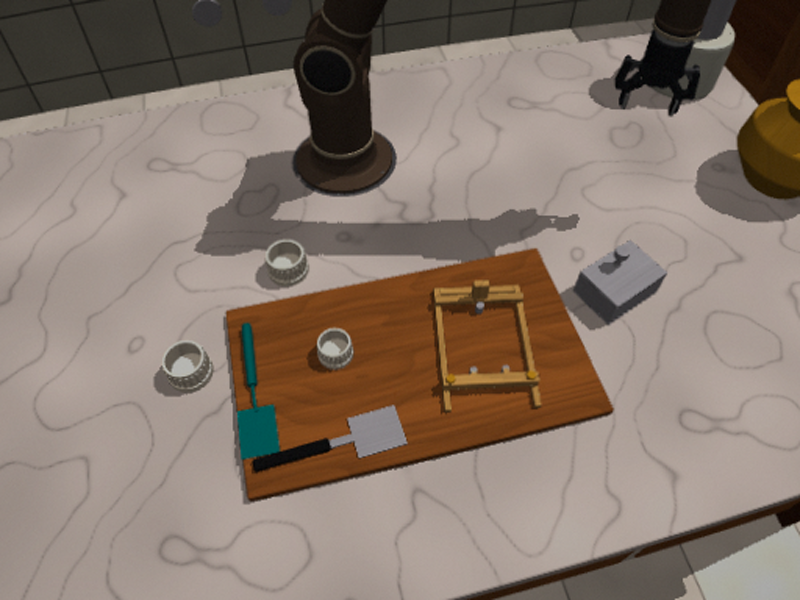

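The top view shows the dock, with pegs at about (328,243) and (362,249), the keeper thumb at (320,338) and the board ramekin at (505,315). The larger look-alikes stand off the board. I'll zoom in on the dock and ramekin in both views.

```bash
cat > h.py <<'E'
import numpy as np,cv2,pickle
def pix2w(d,uv,z):
    p=cv2.undistortPoints(np.array([[uv]],float),d["intrinsics"],d["dist_coeffs"])[0,0]
    r=d["R"].T@np.array([p[0],p[1],1]);c=-d["R"].T@d["t"]
    return c+r*(z-c[2])/r[2]
def w2pix(d,X):
    return cv2.projectPoints(np.array(X,float).reshape(-1,3),cv2.Rodrigues(d["R"])[0],d["t"],d["intrinsics"],d["dist_coeffs"])[0][:,0]
def crop(d,x0,y0,w,h,k,name):
    cv2.imwrite(name,cv2.resize(d["image"][y0:y0+h,x0:x0+w,::-1],None,fx=k,fy=k,interpolation=cv2.INTER_CUBIC))
E
python3 - <<'E'
from h import *
d=pickle.load(open("top0.pkl","rb"));crop(d,165,125,180,120,4.4,"pics/c_top.png")
d=pickle.load(open("scene0.pkl","rb"));crop(d,195,170,160,100,5,"pics/c_scene.png")
E
```

```text
(no output)
```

View pics/c_top.png

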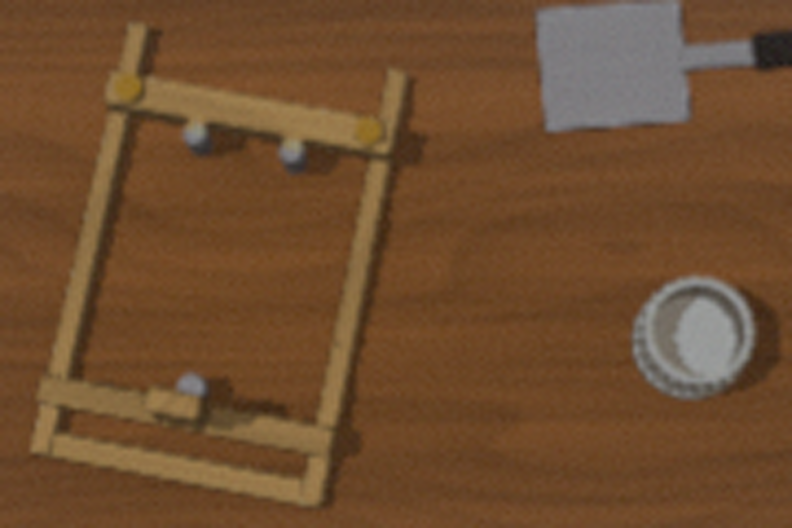

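View pics/c_scene.png

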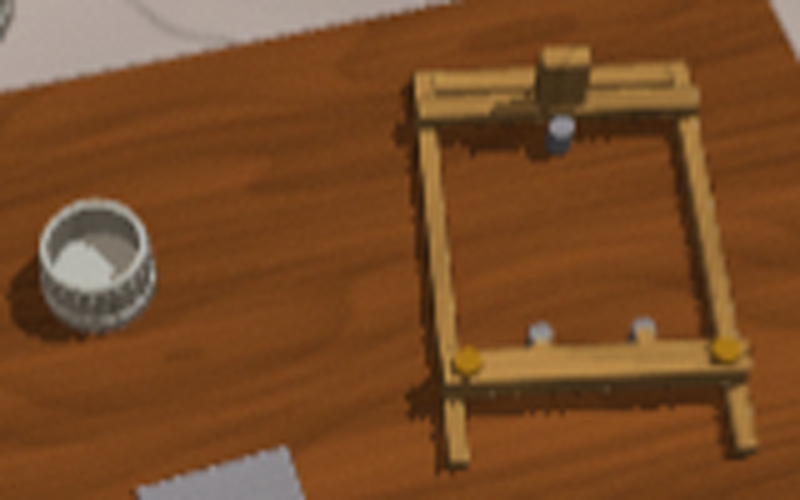

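The crops show the dock well. In the top crop the peg tops are at (196,130) and (292,148), the nose top at (190,384), the thumb at (174,400) and the ramekin rim at (701,329). In the scene crop the same features are at (541,329)/(644,326), (562,126), (564,57) and (95,246). I'll triangulate these.

Run:
```python
from h import *
np.set_printoptions(precision=4,suppress=True)
T=pickle.load(open("top0.pkl","rb"));S=pickle.load(open("scene0.pkl","rb"))
print("cams",-T["R"].T@T["t"],-S["R"].T@S["t"])
f=lambda u,v:((u+.5)/4.4-.5+165,(v+.5)/4.4-.5+125)
g=lambda u,v:((u+.5)/5-.5+195,(v+.5)/5-.5+170)
P=dict(pegL=((196,130),(644,326),.052),pegR=((292,148),(541,329),.052),nose=((190,384),(562,126),.042),thumb=((174,400),(564,57),.09),rim=((701,329),(95,246),.062),
 boltL=((127,87),(727,348),.054),boltR=((368,130),(467,358),.054),farL=((139,26),(745,450),.032),farR=((398,72),(458,463),.032))
W={}
for k,(a,b,z) in P.items():
    A=pix2w(T,f(*a),z);B=pix2w(S,g(*b),z);W[k]=(A+B)/2
    print(k,A[:2],B[:2])
for a,b in((139,26),(398,72),(43,452),(316,503)): print("rail end",pix2w(T,f(a,b),.032)[:2])
d=W["pegL"]-W["pegR"];print("peg yaw",np.arctan2(-d[0],d[1]),np.hypot(*d[:2]))
```

```text
cams [0.3474 0.0264 1.0439] [ 1.1218 -0.1402  1.0186]
pegL [0.6471 0.1626] [0.6457 0.1645]
pegR [0.6357 0.1076] [0.6335 0.1093]
nose [0.5018 0.1652] [0.5018 0.1654]
thumb [0.4859 0.167 ] [0.4867 0.1665]
rim [ 0.5265 -0.1193] [ 0.528 -0.117]
boltL [0.6725 0.2022] [0.6707 0.203 ]
boltR [0.6452 0.0642] [0.6417 0.0647]
farL [0.7171 0.1998] [0.7214 0.1984]
farR [0.6869 0.0473] [0.6903 0.0466]
rail end [0.7171 0.1998]
rail end [0.6869 0.0473]
rail end [0.4655 0.249 ]
rail end [0.4353 0.0949]
peg yaw -0.2100667938135563 0.056299327684191665
```

step_arm:
  commands:
    - {"tx": 0.32,"ty": -0.85,"rz": 0.321}
    - {"tx": 0.32,"ty": -0.85,"rz": 0.321}
    - {"tx": 0.32,"ty": -0.85,"rz": 0.321}
    - {"tx": 0.32,"ty": -0.85,"rz": 0.321}
    - {"tx": 0.32,"ty": -0.85,"rz": 0.321}
    - {"tx": 0.32,"ty": -0.85,"rz": 0.321}
  claw: 1
  force: 20

```text
$.commands[0]: bad value
```

step_arm:
  commands:
    - {"tx": 0.32,"ty": -0.85}
    - {"tx": 0.32,"ty": -0.85}
    - {"tx": 0.32,"ty": -0.85}
    - {"tx": 0.32,"ty": -0.85}
    - {"tx": 0.32,"ty": -0.85}

```text
$.commands[0]: bad value
```

step_arm:
  commands:
    - {"tx": 0.32,"ty": -0.85}
    - {"tx": 0.32,"ty": -0.85}
    - {"tx": 0.32,"ty": -0.85}
    - {"tx": 0.32,"ty": -0.85}
    - {"tx": 0.32,"ty": -0.85}

```text
$.commands[0]: bad value
```

step_arm:
  commands:
    - {"tx": 0.32,"ty": -0.85}
    - {"tx": 0.32,"ty": -0.85}
    - {"tx": 0.32,"ty": -0.85}
    - {"tx": 0.32,"ty": -0.85}
    - {"tx": 0.32,"ty": -0.85}
    - {"tx": 0.32,"ty": -0.85}
    - {"tx": 0.32,"ty": -0.85}

```text
$.commands[0]: bad value
```

step_arm:
  commands:
    - {"tx": 0.32,"ty": -0.85,"tz": 0,"rx": 0,"ry": 0,"rz": 0.321}
    - {"tx": 0.32,"ty": -0.85,"tz": 0,"rx": 0,"ry": 0,"rz": 0.321}
    - {"tx": 0.32,"ty": -0.85,"tz": 0,"rx": 0,"ry": 0,"rz": 0.321}
    - {"tx": 0.32,"ty": -0.85,"tz": 0,"rx": 0,"ry": 0,"rz": 0.321}
    - {"tx": 0.32,"ty": -0.85,"tz": 0,"rx": 0,"ry": 0,"rz": 0.321}
    - {"tx": 0.32,"ty": -0.85,"tz": 0,"rx": 0,"ry": 0,"rz": 0.321}
  claw: 1
  force: 20

```text
time_s: 0.6
ee_pos: [0.337, 0.3887, 0.2503]
eef_rot: [0.101, 0.995, -0.001, 0.0]
ft_force: [-0.3, -0.7, 0.2]
width: 0.0855
grasp_force: 0.0
```

step_arm:
  commands:
    - {"tx": 0.32,"ty": -0.85,"tz": 0,"rx": 0,"ry": 0,"rz": 0}
    - {"tx": 0.32,"ty": -0.85,"tz": 0,"rx": 0,"ry": 0,"rz": 0}
    - {"tx": 0.32,"ty": -0.85,"tz": 0,"rx": 0,"ry": 0,"rz": 0}
    - {"tx": 0.32,"ty": -0.85,"tz": 0,"rx": 0,"ry": 0,"rz": 0}
    - {"tx": 0.32,"ty": -0.85,"tz": 0,"rx": 0,"ry": 0,"rz": 0}

```text
time_s: 1.02
ee_pos: [0.4001, 0.2187, 0.2503]
eef_rot: [0.1, 0.995, -0.001, 0.0]
ft_force: [0.3, 0.3, -0.1]
width: 0.0852
grasp_force: 0.0
```

step_arm:
  commands:
    - {"tx": 0.32,"ty": -0.85,"tz": 0,"rx": 0,"ry": 0,"rz": 0}
    - {"tx": 0.32,"ty": -0.85,"tz": 0,"rx": 0,"ry": 0,"rz": 0}
    - {"tx": 0.32,"ty": -0.85,"tz": 0,"rx": 0,"ry": 0,"rz": 0}
    - {"tx": 0.32,"ty": -0.85,"tz": 0,"rx": 0,"ry": 0,"rz": 0}
    - {"tx": 0.32,"ty": -0.85,"tz": 0,"rx": 0,"ry": 0,"rz": 0}

```text
time_s: 1.43
ee_pos: [0.4642, 0.0485, 0.2505]
eef_rot: [0.1, 0.995, -0.001, 0.001]
ft_force: [-0.9, -0.1, -0.2]
width: 0.0856
grasp_force: 0.0
```

step_arm:
  commands:
    - {"tx": 0.32,"ty": -0.855,"tz": 0,"rx": 0,"ry": 0,"rz": 0}
    - {"tx": 0.32,"ty": -0.855,"tz": 0,"rx": 0,"ry": 0,"rz": 0}
    - {"tx": 0.32,"ty": -0.855,"tz": 0,"rx": 0,"ry": 0,"rz": 0}
    - {"tx": 0.32,"ty": -0.855,"tz": 0,"rx": 0,"ry": 0,"rz": 0}
    - {"tx": 0.32,"ty": -0.855,"tz": 0,"rx": 0,"ry": 0,"rz": 0}
    - {"tx": 0.32,"ty": -0.855,"tz": 0,"rx": 0,"ry": 0,"rz": 0}
    - {"tx": 0.32,"ty": -0.855,"tz": 0,"rx": 0,"ry": 0,"rz": 0}
    - {"tx": 0.32,"ty": -0.855,"tz": 0,"rx": 0,"ry": 0,"rz": 0}

```text
time_s: 2.1
ee_pos: [0.5267, -0.1158, 0.2498]
eef_rot: [0.097, 0.995, 0.0, -0.001]
ft_force: [-0.0, 0.7, -0.5]
width: 0.0856
grasp_force: 0.0
```

step_arm:
  commands:
    - {"tx": 0,"ty": -0.01,"tz": -0.2,"rx": 0,"ry": 0,"rz": 0}
    - {"tx": 0,"ty": -0.01,"tz": -0.4,"rx": 0,"ry": 0,"rz": 0}
    - {"tx": 0,"ty": -0.01,"tz": -0.6,"rx": 0,"ry": 0,"rz": 0}
    - {"tx": 0,"ty": -0.01,"tz": -0.75,"rx": 0,"ry": 0,"rz": 0}
    - {"tx": 0,"ty": -0.01,"tz": -0.85,"rx": 0,"ry": 0,"rz": 0}
    - {"tx": 0,"ty": -0.01,"tz": -0.92,"rx": 0,"ry": 0,"rz": 0}
    - {"tx": 0,"ty": -0.01,"tz": -0.96,"rx": 0,"ry": 0,"rz": 0}
    - {"tx": 0,"ty": -0.01,"tz": -0.99,"rx": 0,"ry": 0,"rz": 0}
    - {"tx": 0,"ty": -0.01,"tz": -0.99,"rx": 0,"ry": 0,"rz": 0}

```text
time_s: 2.85
ee_pos: [0.5264, -0.1183, 0.0517]
eef_rot: [0.097, 0.995, 0.0, -0.001]
ft_force: [-0.0, -0.5, 0.0]
width: 0.0852
grasp_force: 0.0
```

Run:
```python
from station import viewer
from h import *
d=viewer.capture("scene");crop(d,185,160,160,110,5,"pics/g.png")
```

```text
(no output)
```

View pics/g.png

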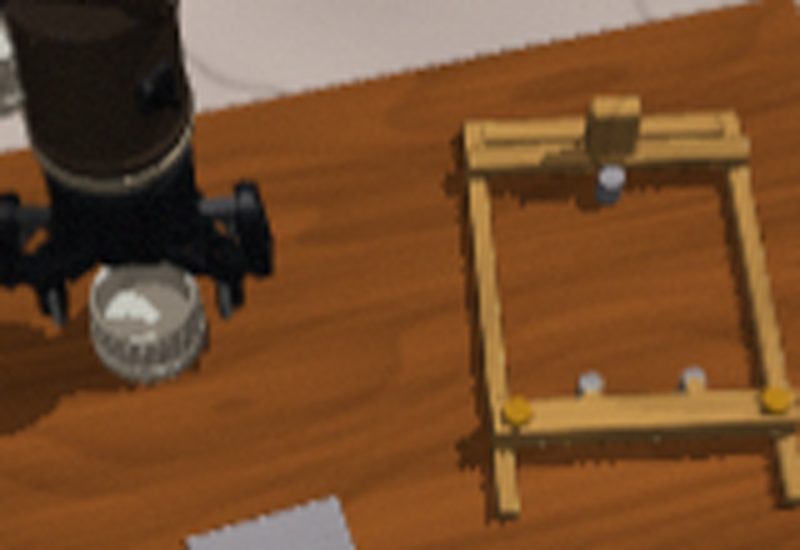

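The open fingers straddle the ramekin evenly, with tips at about (58,318) and (228,315) and the rim centred at about (147,300). Closing gently.

step_arm:
  commands:
    - {"tx": 0,"ty": 0,"tz": 0,"rx": 0,"ry": 0,"rz": 0}
    - {"tx": 0,"ty": 0,"tz": 0,"rx": 0,"ry": 0,"rz": 0}
    - {"tx": 0,"ty": 0,"tz": 0,"rx": 0,"ry": 0,"rz": 0}
    - {"tx": 0,"ty": 0,"tz": 0,"rx": 0,"ry": 0,"rz": 0}
    - {"tx": 0,"ty": 0,"tz": 0,"rx": 0,"ry": 0,"rz": 0}
    - {"tx": 0,"ty": 0,"tz": 0,"rx": 0,"ry": 0,"rz": 0}
    - {"tx": 0,"ty": 0,"tz": 0,"rx": 0,"ry": 0,"rz": 0}
    - {"tx": 0,"ty": 0,"tz": 0,"rx": 0,"ry": 0,"rz": 0}
  claw: 0.6
  force: 20

```text
time_s: 3.57
ee_pos: [0.5275, -0.1196, 0.0535]
eef_rot: [0.098, 0.995, 0.0, 0.001]
ft_force: [-0.7, 1.5, 6.2]
width: 0.0601
grasp_force: 21.0
```

step_arm:
  commands:
    - {"tx": 0,"ty": 0,"tz": 0.01,"rx": 0,"ry": 0,"rz": 0}
    - {"tx": 0,"ty": 0,"tz": 0.02,"rx": 0,"ry": 0,"rz": 0}
    - {"tx": 0,"ty": 0,"tz": 0.05,"rx": 0,"ry": 0,"rz": 0}
    - {"tx": 0,"ty": 0,"tz": 0.15,"rx": 0,"ry": 0,"rz": 0}
    - {"tx": 0,"ty": 0,"tz": 0.25,"rx": 0,"ry": 0,"rz": 0}
    - {"tx": 0,"ty": 0,"tz": 0.35,"rx": 0,"ry": 0,"rz": 0}
    - {"tx": 0,"ty": 0,"tz": 0.35,"rx": 0,"ry": 0,"rz": 0}

```text
time_s: 4.15
ee_pos: [0.5285, -0.1203, 0.126]
eef_rot: [0.098, 0.995, -0.0, 0.003]
ft_force: [1.1, 0.1, -1.4]
width: 0.0599
grasp_force: 22.8
```

step_arm:
  commands:
    - {"tx": 0.04,"ty": 0.1,"tz": 0,"rx": 0,"ry": 0,"rz": 0}
    - {"tx": 0.08,"ty": 0.24,"tz": 0,"rx": 0,"ry": 0,"rz": 0}
    - {"tx": 0.12,"ty": 0.4,"tz": 0,"rx": 0,"ry": 0,"rz": 0}
    - {"tx": 0.16,"ty": 0.56,"tz": 0,"rx": 0,"ry": 0,"rz": 0}
    - {"tx": 0.2,"ty": 0.72,"tz": 0,"rx": 0,"ry": 0,"rz": 0}
    - {"tx": 0.24,"ty": 0.87,"tz": 0,"rx": 0,"ry": 0,"rz": 0}
    - {"tx": 0.28,"ty": 1.0,"tz": 0,"rx": 0,"ry": 0,"rz": 0}

```text
time_s: 4.73
ee_pos: [0.5823, 0.0829, 0.1217]
eef_rot: [0.097, 0.995, 0.0, -0.0]
ft_force: [-0.0, 0.5, -2.4]
width: 0.0601
grasp_force: 22.8
```

step_arm:
  commands:
    - {"tx": 0.03,"ty": 0.1,"tz": 0,"rx": 0,"ry": 0,"rz": 0}
    - {"tx": 0.06,"ty": 0.2,"tz": 0,"rx": 0,"ry": 0,"rz": 0}
    - {"tx": 0.095,"ty": 0.28,"tz": 0,"rx": 0,"ry": 0,"rz": 0}
    - {"tx": 0.095,"ty": 0.31,"tz": 0,"rx": 0,"ry": 0,"rz": 0}
    - {"tx": 0.095,"ty": 0.31,"tz": 0,"rx": 0,"ry": 0,"rz": 0}
    - {"tx": 0.095,"ty": 0.31,"tz": 0,"rx": 0,"ry": 0,"rz": 0}
    - {"tx": 0.095,"ty": 0.31,"tz": 0,"rx": 0,"ry": 0,"rz": 0}

```text
time_s: 5.32
ee_pos: [0.6012, 0.1404, 0.1221]
eef_rot: [0.099, 0.995, -0.001, -0.0]
ft_force: [-0.2, 0.2, -2.8]
width: 0.0599
grasp_force: 22.8
```

step_arm:
  commands:
    - {"tx": 0.01,"ty": 0.015,"tz": -0.1,"rx": 0,"ry": 0,"rz": 0}
    - {"tx": 0.01,"ty": 0.015,"tz": -0.2,"rx": 0,"ry": 0,"rz": 0}
    - {"tx": 0.01,"ty": 0.015,"tz": -0.26,"rx": 0,"ry": 0,"rz": 0}
    - {"tx": 0.01,"ty": 0.015,"tz": -0.3,"rx": 0,"ry": 0,"rz": 0}
    - {"tx": 0.01,"ty": 0.015,"tz": -0.315,"rx": 0,"ry": 0,"rz": 0}
    - {"tx": 0.01,"ty": 0.015,"tz": -0.32,"rx": 0,"ry": 0,"rz": 0}
    - {"tx": 0.01,"ty": 0.015,"tz": -0.32,"rx": 0,"ry": 0,"rz": 0}
    - {"tx": 0.01,"ty": 0.015,"tz": -0.32,"rx": 0,"ry": 0,"rz": 0}

```text
time_s: 5.98
ee_pos: [0.6042, 0.1453, 0.0592]
eef_rot: [0.098, 0.995, 0.0, 0.001]
ft_force: [-0.6, 0.8, -2.0]
width: 0.0598
grasp_force: 22.8
```

Run:
```python
from station import viewer,bot
from h import *
d=viewer.capture("scene");pickle.dump(d,open("s2.pkl","wb"));crop(d,250,160,110,110,5,"pics/p.png");s=bot.read_state();print(s["ee_pos"],s["ft_force"])
```

```text
[0.60421777 0.14542727 0.05920602] [ 0.2491333   0.64730587 -2.02334013]
```

View pics/p.png

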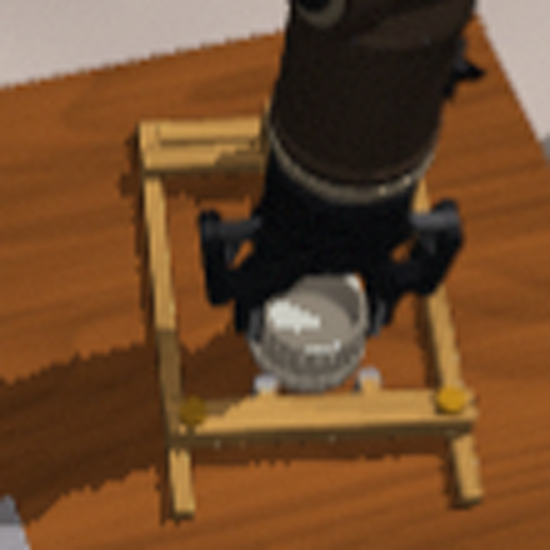

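The gripped ramekin sits between the pegs, with its rim centred at about (312,310) and the pegs at (265,383) and (370,378). It is just short of them and upright. Lowering slowly.

step_arm:
  commands:
    - {"tx": 0,"ty": 0,"tz": -0.005,"rx": 0,"ry": 0,"rz": 0}
    - {"tx": 0,"ty": 0,"tz": -0.01,"rx": 0,"ry": 0,"rz": 0}
    - {"tx": 0,"ty": 0,"tz": -0.015,"rx": 0,"ry": 0,"rz": 0}
    - {"tx": 0,"ty": 0,"tz": -0.02,"rx": 0,"ry": 0,"rz": 0}
    - {"tx": 0,"ty": 0,"tz": -0.02,"rx": 0,"ry": 0,"rz": 0}
    - {"tx": 0,"ty": 0,"tz": -0.02,"rx": 0,"ry": 0,"rz": 0}

```text
time_s: 6.53
ee_pos: [0.6036, 0.1454, 0.0542]
eef_rot: [0.098, 0.995, -0.0, -0.0]
ft_force: [-0.1, 0.3, -2.0]
width: 0.0602
grasp_force: 22.8
```

step_arm:
  commands:
    - {"tx": 0,"ty": 0,"tz": -0.002,"rx": 0,"ry": 0,"rz": 0}
    - {"tx": 0,"ty": 0,"tz": -0.004,"rx": 0,"ry": 0,"rz": 0}
    - {"tx": 0,"ty": 0,"tz": -0.005,"rx": 0,"ry": 0,"rz": 0}
    - {"tx": 0,"ty": 0,"tz": -0.005,"rx": 0,"ry": 0,"rz": 0}
    - {"tx": 0,"ty": 0,"tz": -0.005,"rx": 0,"ry": 0,"rz": 0}

```text
time_s: 6.95
ee_pos: [0.6039, 0.1454, 0.0537]
eef_rot: [0.098, 0.995, 0.0, 0.0]
ft_force: [0.4, -0.6, 2.0]
width: 0.0602
grasp_force: 23.0
```

step_arm:
  commands:
    - {"tx": 0,"ty": 0,"tz": 0,"rx": 0,"ry": 0,"rz": 0}
    - {"tx": 0,"ty": 0,"tz": 0,"rx": 0,"ry": 0,"rz": 0}
    - {"tx": 0,"ty": 0,"tz": 0,"rx": 0,"ry": 0,"rz": 0}
    - {"tx": 0,"ty": 0,"tz": 0,"rx": 0,"ry": 0,"rz": 0}
    - {"tx": 0,"ty": 0,"tz": 0,"rx": 0,"ry": 0,"rz": 0}
    - {"tx": 0,"ty": 0,"tz": 0,"rx": 0,"ry": 0,"rz": 0}
  claw: 1

```text
time_s: 7.45
ee_pos: [0.6036, 0.1454, 0.0532]
eef_rot: [0.098, 0.995, -0.0, -0.0]
ft_force: [0.5, 0.9, 1.0]
width: 0.0854
grasp_force: 0.0
```

step_arm:
  commands:
    - {"tx": 0,"ty": 0,"tz": 0.05,"rx": 0,"ry": 0,"rz": 0}
    - {"tx": 0,"ty": 0,"tz": 0.2,"rx": 0,"ry": 0,"rz": 0}
    - {"tx": 0,"ty": 0,"tz": 0.35,"rx": 0,"ry": 0,"rz": 0}
    - {"tx": 0,"ty": 0,"tz": 0.45,"rx": 0,"ry": 0,"rz": 0}
    - {"tx": 0,"ty": 0,"tz": 0.45,"rx": 0,"ry": 0,"rz": 0}
    - {"tx": -0.15,"ty": 0.03,"tz": 0.45,"rx": 0,"ry": 0,"rz": 0}
    - {"tx": -0.29,"ty": 0.05,"tz": 0.45,"rx": 0,"ry": 0,"rz": 0}
    - {"tx": -0.29,"ty": 0.05,"tz": 0.45,"rx": 0,"ry": 0,"rz": 0}
    - {"tx": -0.29,"ty": 0.05,"tz": 0.45,"rx": 0,"ry": 0,"rz": 0}
    - {"tx": -0.29,"ty": 0.05,"tz": 0.45,"rx": 0,"ry": 0,"rz": 0}
  claw: 0.6

```text
time_s: 8.28
ee_pos: [0.5463, 0.1555, 0.1438]
eef_rot: [0.098, 0.995, 0.0, 0.001]
ft_force: [0.2, 0.7, -0.2]
width: 0.0512
grasp_force: 0.0
```

The gripper was told to close as the lift began, so I'll check the ramekin was not disturbed.

Run:
```python
from station import viewer,bot
from h import *
d=viewer.capture("scene");pickle.dump(d,open("s3.pkl","wb"));crop(d,250,160,110,110,5,"pics/r.png")
```

```text
(no output)
```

View pics/r.png

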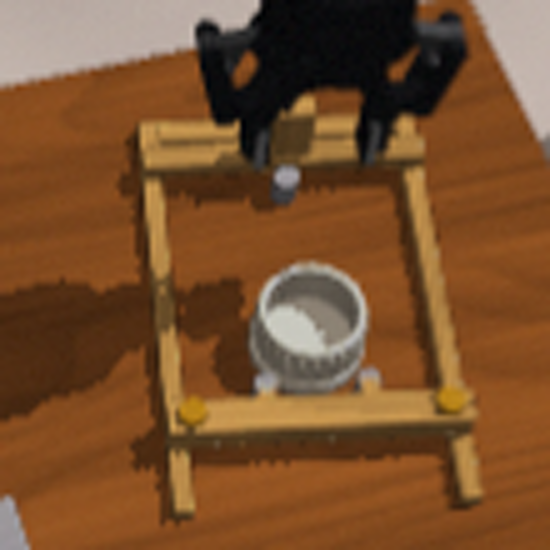

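The ramekin stands upright at about (314,313), just short of the pegs and undisturbed. I'll close the fingers and lower them behind it.

step_arm:
  commands:
    - {"tx": 0.02,"ty": -0.01,"tz": 0,"rx": 0,"ry": 0,"rz": 0}
    - {"tx": 0.02,"ty": -0.01,"tz": 0,"rx": 0,"ry": 0,"rz": 0}
    - {"tx": 0.02,"ty": -0.01,"tz": 0,"rx": 0,"ry": 0,"rz": 0}
    - {"tx": 0.02,"ty": -0.01,"tz": 0,"rx": 0,"ry": 0,"rz": 0}
    - {"tx": 0.02,"ty": -0.01,"tz": 0,"rx": 0,"ry": 0,"rz": 0}
    - {"tx": 0.02,"ty": -0.01,"tz": 0,"rx": 0,"ry": 0,"rz": 0}
    - {"tx": 0.02,"ty": -0.01,"tz": -0.1,"rx": 0,"ry": 0,"rz": 0}
    - {"tx": 0.02,"ty": -0.01,"tz": -0.2,"rx": 0,"ry": 0,"rz": 0}
    - {"tx": 0.02,"ty": -0.01,"tz": -0.3,"rx": 0,"ry": 0,"rz": 0}
    - {"tx": 0.02,"ty": -0.01,"tz": -0.38,"rx": 0,"ry": 0,"rz": 0}
    - {"tx": 0.02,"ty": -0.01,"tz": -0.42,"rx": 0,"ry": 0,"rz": 0}
    - {"tx": 0.02,"ty": -0.01,"tz": -0.445,"rx": 0,"ry": 0,"rz": 0}
    - {"tx": 0.02,"ty": -0.01,"tz": -0.455,"rx": 0,"ry": 0,"rz": 0}
    - {"tx": 0.02,"ty": -0.01,"tz": -0.455,"rx": 0,"ry": 0,"rz": 0}
    - {"tx": 0.02,"ty": -0.01,"tz": -0.455,"rx": 0,"ry": 0,"rz": 0}
  claw: 0

```text
time_s: 9.58
ee_pos: [0.5502, 0.1535, 0.0531]
eef_rot: [0.098, 0.995, 0.0, 0.001]
ft_force: [-0.3, -0.6, -1.1]
width: 0.0001
grasp_force: 0.0
```

Run:
```python
from station import viewer,bot
from h import *
a=viewer.capture("scene");b=viewer.capture("top");pickle.dump((a,b),open("s4.pkl","wb"))
A=cv2.resize(a["image"][165:255,255:345],None,fx=5,fy=5,interpolation=cv2.INTER_CUBIC)
B=cv2.resize(b["image"][130:220,170:230],None,fx=5,fy=5,interpolation=cv2.INTER_CUBIC)
cv2.imwrite("pics/n.png",np.hstack([A,B])[:,:,::-1])
u=lambda x,y:(255+(x+.5)/5-.5,165+(y+.5)/5-.5)
```

```text
(no output)
```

View pics/n.png

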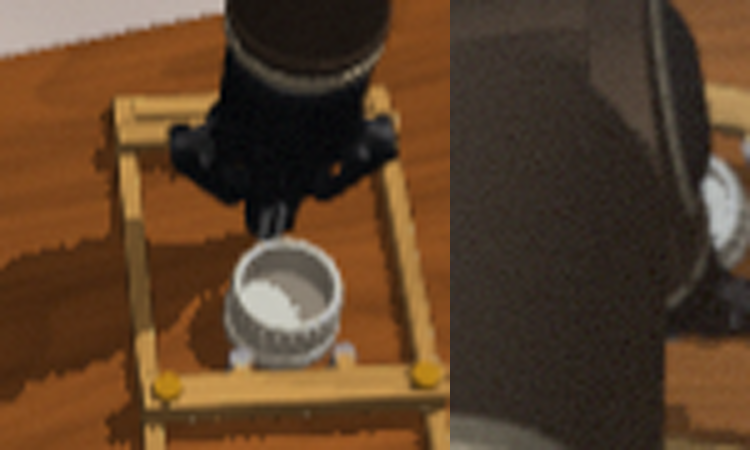

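The closed fingers are centred just behind the ramekin, with tips at about (270,230) and the rim at (288,290). Nudging along dock +x.

step_arm:
  commands:
    - {"tx": 0.015,"ty": -0.003,"tz": 0,"rx": 0,"ry": 0,"rz": 0}
    - {"tx": 0.03,"ty": -0.006,"tz": 0,"rx": 0,"ry": 0,"rz": 0}
    - {"tx": 0.04,"ty": -0.008,"tz": 0,"rx": 0,"ry": 0,"rz": 0}
    - {"tx": 0.05,"ty": -0.01,"tz": 0,"rx": 0,"ry": 0,"rz": 0}
    - {"tx": 0.06,"ty": -0.012,"tz": 0,"rx": 0,"ry": 0,"rz": 0}
    - {"tx": 0.07,"ty": -0.014,"tz": 0,"rx": 0,"ry": 0,"rz": 0}
    - {"tx": 0.08,"ty": -0.016,"tz": 0,"rx": 0,"ry": 0,"rz": 0}
    - {"tx": 0.08,"ty": -0.016,"tz": 0,"rx": 0,"ry": 0,"rz": 0}
    - {"tx": 0.08,"ty": -0.016,"tz": 0,"rx": 0,"ry": 0,"rz": 0}

```text
time_s: 10.43
ee_pos: [0.5657, 0.1501, 0.0523]
eef_rot: [0.098, 0.995, -0.0, 0.0]
ft_force: [1.2, -1.1, -0.2]
width: 0.0002
grasp_force: 0.0
```

step_arm:
  commands:
    - {"tx": 0.005,"ty": -0.001,"tz": 0,"rx": 0,"ry": 0,"rz": 0}
    - {"tx": 0.01,"ty": -0.002,"tz": 0,"rx": 0,"ry": 0,"rz": 0}
    - {"tx": 0.01,"ty": -0.002,"tz": 0,"rx": 0,"ry": 0,"rz": 0}
    - {"tx": 0.01,"ty": -0.002,"tz": 0,"rx": 0,"ry": 0,"rz": 0}

```text
time_s: 10.77
ee_pos: [0.5677, 0.1498, 0.0523]
eef_rot: [0.098, 0.995, 0.0, 0.0]
ft_force: [-0.6, 0.1, 0.6]
width: -0.0004
grasp_force: 0.0
```

step_arm:
  commands:
    - {"tx": 0.0025,"ty": -0.0005,"tz": 0,"rx": 0,"ry": 0,"rz": 0}
    - {"tx": 0.005,"ty": -0.001,"tz": 0,"rx": 0,"ry": 0,"rz": 0}
    - {"tx": 0.005,"ty": -0.001,"tz": 0,"rx": 0,"ry": 0,"rz": 0}
    - {"tx": 0.005,"ty": -0.001,"tz": 0,"rx": 0,"ry": 0,"rz": 0}

```text
time_s: 11.1
ee_pos: [0.5687, 0.1496, 0.0523]
eef_rot: [0.098, 0.995, 0.0, 0.0]
ft_force: [-0.6, -0.0, 0.3]
width: -0.0001
grasp_force: 0.0
```

step_arm:
  commands:
    - {"tx": 0.0025,"ty": -0.0005,"tz": 0,"rx": 0,"ry": 0,"rz": 0}
    - {"tx": 0.005,"ty": -0.001,"tz": 0,"rx": 0,"ry": 0,"rz": 0}
    - {"tx": 0.005,"ty": -0.001,"tz": 0,"rx": 0,"ry": 0,"rz": 0}
    - {"tx": 0.005,"ty": -0.001,"tz": 0,"rx": 0,"ry": 0,"rz": 0}

```text
time_s: 11.43
ee_pos: [0.5697, 0.1494, 0.0523]
eef_rot: [0.098, 0.995, 0.0, 0.0]
ft_force: [0.2, 0.9, 0.2]
width: -0.0001
grasp_force: 0.0
```

step_arm:
  commands:
    - {"tx": 0.0025,"ty": -0.0005,"tz": 0,"rx": 0,"ry": 0,"rz": 0}
    - {"tx": 0.005,"ty": -0.001,"tz": 0,"rx": 0,"ry": 0,"rz": 0}
    - {"tx": 0.005,"ty": -0.001,"tz": 0,"rx": 0,"ry": 0,"rz": 0}
    - {"tx": 0.005,"ty": -0.001,"tz": 0,"rx": 0,"ry": 0,"rz": 0}

```text
time_s: 11.77
ee_pos: [0.5707, 0.1491, 0.0523]
eef_rot: [0.098, 0.995, 0.0, 0.0]
ft_force: [-1.0, -0.6, 0.2]
width: 0.0003
grasp_force: 0.0
```

Run:
```python
from station import bot
from h import *
a=pickle.load(open("s4.pkl","rb"))[0]
u=lambda x,y:(255+(x+.5)/5-.5,165+(y+.5)/5-.5)
print("rim",pix2w(a,u(288,289),.062),"pegR",pix2w(a,u(241,354),.052),"pegL",pix2w(a,u(345,351),.052))
```

```text
rim [0.6060501  0.14426591 0.062     ] pegR [0.63350547 0.10928122 0.052     ] pegL [0.64580234 0.16498143 0.052     ]
```

step_arm:
  commands:
    - {"tx": 0.0025,"ty": -0.0005,"tz": 0,"rx": 0,"ry": 0,"rz": 0}
    - {"tx": 0.005,"ty": -0.001,"tz": 0,"rx": 0,"ry": 0,"rz": 0}
    - {"tx": 0.005,"ty": -0.001,"tz": 0,"rx": 0,"ry": 0,"rz": 0}
    - {"tx": 0.005,"ty": -0.001,"tz": 0,"rx": 0,"ry": 0,"rz": 0}

```text
time_s: 12.1
ee_pos: [0.5717, 0.149, 0.0523]
eef_rot: [0.098, 0.995, 0.0, 0.0]
ft_force: [-0.4, -0.4, -0.1]
width: 0.0
grasp_force: 0.0
```

step_arm:
  commands:
    - {"tx": 0.0025,"ty": -0.0005,"tz": 0,"rx": 0,"ry": 0,"rz": 0}
    - {"tx": 0.005,"ty": -0.001,"tz": 0,"rx": 0,"ry": 0,"rz": 0}
    - {"tx": 0.005,"ty": -0.001,"tz": 0,"rx": 0,"ry": 0,"rz": 0}
    - {"tx": 0.005,"ty": -0.001,"tz": 0,"rx": 0,"ry": 0,"rz": 0}

```text
time_s: 12.43
ee_pos: [0.5723, 0.1487, 0.0522]
eef_rot: [0.098, 0.995, -0.0, -0.0]
ft_force: [-3.1, 0.5, 2.2]
width: -0.0003
grasp_force: 1.1
```

The push met 3 N of resistance at the pegs, so the ramekin is home. I'll retreat, raise and go behind the keeper.

step_arm:
  commands:
    - {"tx": -0.02,"ty": 0.004,"tz": 0,"rx": 0,"ry": 0,"rz": 0}
    - {"tx": -0.05,"ty": 0.01,"tz": 0,"rx": 0,"ry": 0,"rz": 0}
    - {"tx": -0.05,"ty": 0.01,"tz": 0.15,"rx": 0,"ry": 0,"rz": 0}
    - {"tx": -0.05,"ty": 0.01,"tz": 0.3,"rx": 0,"ry": 0,"rz": 0}
    - {"tx": -0.05,"ty": 0.01,"tz": 0.42,"rx": 0,"ry": 0,"rz": 0}
    - {"tx": -0.1,"ty": 0.02,"tz": 0.5,"rx": 0,"ry": 0,"rz": 0}
    - {"tx": -0.25,"ty": 0.05,"tz": 0.5,"rx": 0,"ry": 0,"rz": 0}
    - {"tx": -0.4,"ty": 0.08,"tz": 0.5,"rx": 0,"ry": 0,"rz": 0}
    - {"tx": -0.557,"ty": 0.116,"tz": 0.5,"rx": 0,"ry": 0,"rz": 0}
    - {"tx": -0.557,"ty": 0.116,"tz": 0.5,"rx": 0,"ry": 0,"rz": 0}
    - {"tx": -0.557,"ty": 0.116,"tz": 0.4,"rx": 0,"ry": 0,"rz": 0}
    - {"tx": -0.557,"ty": 0.116,"tz": 0.3,"rx": 0,"ry": 0,"rz": 0}
    - {"tx": -0.557,"ty": 0.116,"tz": 0.2,"rx": 0,"ry": 0,"rz": 0}
    - {"tx": -0.557,"ty": 0.116,"tz": 0.13,"rx": 0,"ry": 0,"rz": 0}
    - {"tx": -0.557,"ty": 0.116,"tz": 0.115,"rx": 0,"ry": 0,"rz": 0}
    - {"tx": -0.557,"ty": 0.116,"tz": 0.115,"rx": 0,"ry": 0,"rz": 0}
    - {"tx": -0.557,"ty": 0.116,"tz": 0.115,"rx": 0,"ry": 0,"rz": 0}

```text
time_s: 13.85
ee_pos: [0.4615, 0.1721, 0.0758]
eef_rot: [0.098, 0.995, 0.0, 0.0]
ft_force: [-0.8, 0.9, -0.6]
width: 0.0
grasp_force: 0.0
```

Run:
```python
from station import viewer,bot
from h import *
a=viewer.capture("scene");b=viewer.capture("top");pickle.dump((a,b),open("s5.pkl","wb"))
A=cv2.resize(a["image"][165:255,255:345],None,fx=5,fy=5,interpolation=cv2.INTER_CUBIC)
B=cv2.resize(b["image"][130:220,165:235],None,fx=5,fy=5,interpolation=cv2.INTER_CUBIC)
cv2.imwrite("pics/k.png",np.hstack([A,B])[:,:,::-1])
```

```text
(no output)
```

View pics/k.png

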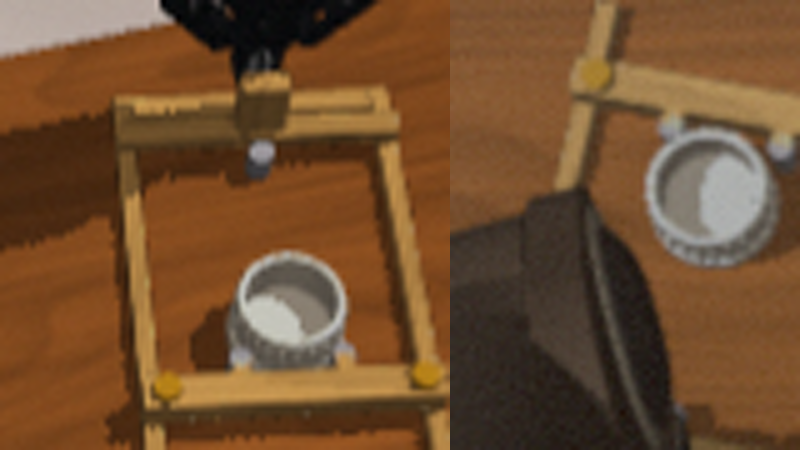

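The ramekin rests against both pegs, with its rim at (291,303) and the pegs at (240,355) and (345,352). The fingers are behind the thumb at (263,85). Pushing the keeper.

step_arm:
  commands:
    - {"tx": 0.015,"ty": -0.003,"tz": 0,"rx": 0,"ry": 0,"rz": 0}
    - {"tx": 0.03,"ty": -0.006,"tz": 0,"rx": 0,"ry": 0,"rz": 0}
    - {"tx": 0.05,"ty": -0.01,"tz": 0,"rx": 0,"ry": 0,"rz": 0}
    - {"tx": 0.07,"ty": -0.014,"tz": 0,"rx": 0,"ry": 0,"rz": 0}
    - {"tx": 0.095,"ty": -0.019,"tz": 0,"rx": 0,"ry": 0,"rz": 0}
    - {"tx": 0.12,"ty": -0.024,"tz": 0,"rx": 0,"ry": 0,"rz": 0}
    - {"tx": 0.145,"ty": -0.029,"tz": 0,"rx": 0,"ry": 0,"rz": 0}
    - {"tx": 0.17,"ty": -0.034,"tz": 0,"rx": 0,"ry": 0,"rz": 0}
    - {"tx": 0.195,"ty": -0.039,"tz": 0,"rx": 0,"ry": 0,"rz": 0}
    - {"tx": 0.22,"ty": -0.044,"tz": 0,"rx": 0,"ry": 0,"rz": 0}
    - {"tx": 0.24,"ty": -0.048,"tz": 0,"rx": 0,"ry": 0,"rz": 0}
    - {"tx": 0.255,"ty": -0.051,"tz": 0,"rx": 0,"ry": 0,"rz": 0}
    - {"tx": 0.27,"ty": -0.054,"tz": 0,"rx": 0,"ry": 0,"rz": 0}
    - {"tx": 0.28,"ty": -0.056,"tz": 0,"rx": 0,"ry": 0,"rz": 0}
    - {"tx": 0.29,"ty": -0.058,"tz": 0,"rx": 0,"ry": 0,"rz": 0}
    - {"tx": 0.3,"ty": -0.06,"tz": 0,"rx": 0,"ry": 0,"rz": 0}
    - {"tx": 0.3,"ty": -0.06,"tz": 0,"rx": 0,"ry": 0,"rz": 0}
    - {"tx": 0.3,"ty": -0.06,"tz": 0,"rx": 0,"ry": 0,"rz": 0}

```text
time_s: 15.45
ee_pos: [0.5192, 0.1604, 0.0752]
eef_rot: [0.097, 0.995, -0.0, -0.002]
ft_force: [-7.8, 1.9, 4.8]
width: 0.0004
grasp_force: 4.1
```

Run:
```python
from station import viewer,bot
from h import *
a=viewer.capture("scene");pickle.dump(a,open("s6.pkl","wb"))
s=bot.read_state();print(s["ee_pos"],s["ft_force"])
A=cv2.resize(a["image"][180:250,270:340],None,fx=8,fy=8,interpolation=cv2.INTER_CUBIC)
cv2.imwrite("pics/k2.png",A[:,:,::-1])
```

```text
[0.51918208 0.16044376 0.07524531] [-8.15152844  1.83752473  4.94313965]
```

View pics/k2.png

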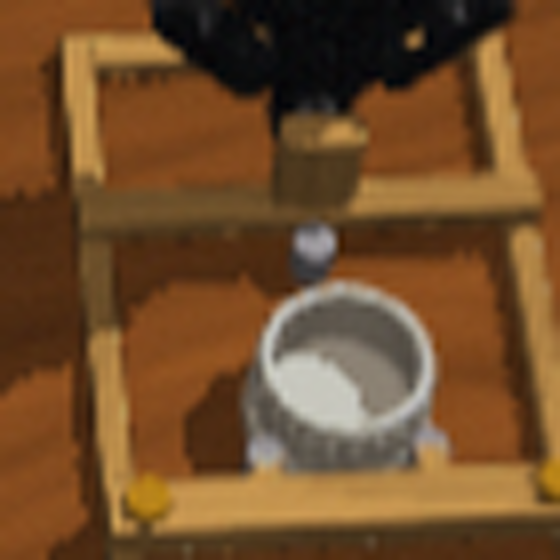

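The keeper is moving with about 8 N on it. The nose top is at (315,240) and the rim centre at (347,362), with the ramekin still on both pegs at (265,450) and (432,440). Next I'll work out the remaining gap.

Run:
```python
from h import *
a=pickle.load(open("s6.pkl","rb"))
f=lambda x,y:(270+(x+.5)/8-.5,180+(y+.5)/8-.5)
n=pix2w(a,f(315,240),.042);r=pix2w(a,f(347,362),.062);p=pix2w(a,f(265,445),.052);q=pix2w(a,f(432,437),.052)
u=np.array([.981,-.195]);v=np.array([.195,.981]);o=np.array([.5804,.1479])
for k,w in zip(("nose","rim","pegR","pegL"),(n,r,p,q)): print(k,w[:2],(w[:2]-o)@u,(w[:2]-o)@v)
```

```text
nose [0.55222212 0.1547456 ] -0.028977389055036485 0.0012208472637929744
rim [0.61386809 0.14378599] 0.033634423569380116 0.0024904344904470637
pegR [0.6327997 0.1091847] 0.05895358667439685 -0.027761770299406987
pegL [0.64396865 0.16551624] 0.058925682065799394 0.02967741949415477
```

step_arm:
  commands:
    - {"tx": 0.01,"ty": -0.002,"tz": 0,"rx": 0,"ry": 0,"rz": 0}
    - {"tx": 0.02,"ty": -0.004,"tz": 0,"rx": 0,"ry": 0,"rz": 0}
    - {"tx": 0.03,"ty": -0.006,"tz": 0,"rx": 0,"ry": 0,"rz": 0}
    - {"tx": 0.04,"ty": -0.008,"tz": 0,"rx": 0,"ry": 0,"rz": 0}
    - {"tx": 0.05,"ty": -0.01,"tz": 0,"rx": 0,"ry": 0,"rz": 0}
    - {"tx": 0.06,"ty": -0.012,"tz": 0,"rx": 0,"ry": 0,"rz": 0}
    - {"tx": 0.07,"ty": -0.014,"tz": 0,"rx": 0,"ry": 0,"rz": 0}
    - {"tx": 0.08,"ty": -0.016,"tz": 0,"rx": 0,"ry": 0,"rz": 0}
    - {"tx": 0.08,"ty": -0.016,"tz": 0,"rx": 0,"ry": 0,"rz": 0}
    - {"tx": 0.08,"ty": -0.016,"tz": 0,"rx": 0,"ry": 0,"rz": 0}

```text
time_s: 16.33
ee_pos: [0.5351, 0.1572, 0.0752]
eef_rot: [0.097, 0.995, -0.0, -0.002]
ft_force: [-9.3, 1.8, 4.5]
width: 0.0002
grasp_force: 4.2
```

step_arm:
  commands:
    - {"tx": 0.005,"ty": -0.001,"tz": 0,"rx": 0,"ry": 0,"rz": 0}
    - {"tx": 0.005,"ty": -0.001,"tz": 0,"rx": 0,"ry": 0,"rz": 0}
    - {"tx": 0.005,"ty": -0.001,"tz": 0,"rx": 0,"ry": 0,"rz": 0}

```text
time_s: 16.58
ee_pos: [0.5359, 0.157, 0.0752]
eef_rot: [0.097, 0.995, -0.0, -0.003]
ft_force: [-8.7, 1.2, 5.5]
width: 0.0
grasp_force: 4.6
```

step_arm:
  commands:
    - {"tx": 0.005,"ty": -0.001,"tz": 0,"rx": 0,"ry": 0,"rz": 0}
    - {"tx": 0.005,"ty": -0.001,"tz": 0,"rx": 0,"ry": 0,"rz": 0}
    - {"tx": 0.005,"ty": -0.001,"tz": 0,"rx": 0,"ry": 0,"rz": 0}

```text
time_s: 16.83
ee_pos: [0.5368, 0.1569, 0.0751]
eef_rot: [0.097, 0.995, -0.0, -0.003]
ft_force: [-9.2, 0.9, 6.2]
width: -0.0001
grasp_force: 4.7
```

step_arm:
  commands:
    - {"tx": 0.005,"ty": -0.001,"tz": 0,"rx": 0,"ry": 0,"rz": 0}
    - {"tx": 0.005,"ty": -0.001,"tz": 0,"rx": 0,"ry": 0,"rz": 0}
    - {"tx": 0.005,"ty": -0.001,"tz": 0,"rx": 0,"ry": 0,"rz": 0}

```text
time_s: 17.08
ee_pos: [0.5378, 0.1567, 0.0752]
eef_rot: [0.097, 0.995, -0.0, -0.003]
ft_force: [-9.9, 1.5, 5.3]
width: -0.0001
grasp_force: 4.7
```

step_arm:
  commands:
    - {"tx": 0.005,"ty": -0.001,"tz": 0,"rx": 0,"ry": 0,"rz": 0}
    - {"tx": 0.005,"ty": -0.001,"tz": 0,"rx": 0,"ry": 0,"rz": 0}
    - {"tx": 0.005,"ty": -0.001,"tz": 0,"rx": 0,"ry": 0,"rz": 0}

```text
time_s: 17.33
ee_pos: [0.5387, 0.1565, 0.0751]
eef_rot: [0.097, 0.995, -0.0, -0.003]
ft_force: [-9.7, 1.2, 4.9]
width: 0.0001
grasp_force: 4.7
```

step_arm:
  commands:
    - {"tx": 0.005,"ty": -0.001,"tz": 0,"rx": 0,"ry": 0,"rz": 0}
    - {"tx": 0.005,"ty": -0.001,"tz": 0,"rx": 0,"ry": 0,"rz": 0}
    - {"tx": 0.005,"ty": -0.001,"tz": 0,"rx": 0,"ry": 0,"rz": 0}

```text
time_s: 17.58
ee_pos: [0.5395, 0.1563, 0.0751]
eef_rot: [0.097, 0.995, -0.0, -0.003]
ft_force: [-10.9, 1.3, 6.5]
width: 0.0001
grasp_force: 5.1
```

step_arm:
  commands:
    - {"tx": 0.005,"ty": -0.001,"tz": 0,"rx": 0,"ry": 0,"rz": 0}
    - {"tx": 0.005,"ty": -0.001,"tz": 0,"rx": 0,"ry": 0,"rz": 0}
    - {"tx": 0.005,"ty": -0.001,"tz": 0,"rx": 0,"ry": 0,"rz": 0}

```text
time_s: 17.83
ee_pos: [0.5405, 0.1561, 0.0751]
eef_rot: [0.097, 0.995, -0.0, -0.003]
ft_force: [-10.9, 2.0, 6.7]
width: -0.0001
grasp_force: 5.1
```

step_arm:
  commands:
    - {"tx": 0.005,"ty": -0.001,"tz": 0,"rx": 0,"ry": 0,"rz": 0}
    - {"tx": 0.005,"ty": -0.001,"tz": 0,"rx": 0,"ry": 0,"rz": 0}
    - {"tx": 0.005,"ty": -0.001,"tz": 0,"rx": 0,"ry": 0,"rz": 0}

```text
time_s: 18.08
ee_pos: [0.5414, 0.1559, 0.0751]
eef_rot: [0.097, 0.995, -0.0, -0.003]
ft_force: [-10.9, 1.1, 7.3]
width: -0.0001
grasp_force: 5.2
```

```bash
cat > m.py <<'E'
from station import viewer,bot
from h import *
import sys
fs=[bot.read_state()]; ims=[]
for i in range(8):
    c=viewer.capture("scene"); ims.append(c["image"].astype(float)); fs.append(bot.read_state())
print("F",np.mean([s["ft_force"] for s in fs],0),"ee",np.mean([s["ee_pos"] for s in fs],0),"g",np.mean([s["grasp_force"] for s in fs]))
im=np.mean(ims,0); np.save(sys.argv[1],im)
a=pickle.load(open("s6.pkl","rb")); ref=a["image"].astype(np.float32)
im=im.astype(np.float32)
u=np.array([.981,-.195])
def track(name,X,hw,z):
    p=w2pix(a,X)[0]; X=np.array(X)
    x,y=int(round(p[0])),int(round(p[1]))
    t=cv2.resize(ref[y-hw[1]:y+hw[1]+1,x-hw[0]:x+hw[0]+1],None,fx=8,fy=8,interpolation=cv2.INTER_CUBIC)
    big=cv2.resize(im[y-20:y+40,x-25:x+35],None,fx=8,fy=8,interpolation=cv2.INTER_CUBIC)
    r=cv2.matchTemplate(big,t,cv2.TM_CCOEFF_NORMED);_,m,_,l=cv2.minMaxLoc(r)
    dx=l[0]/8-25+hw[0];dy=l[1]/8-20+hw[1]
    q=pix2w(a,(p[0]+dx,p[1]+dy),z)
    print(name,round(m,3),"moved",(q-X)[:2]@u*1000,"mm")
track("nose",[.5522,.1547,.042],(3,2),.042)
track("thumb",[.5371,.1575,.09],(6,4),.09)
track("bar",[.552,.215,.045],(5,3),.045)
track("rim",[.6139,.1438,.062],(12,12),.062)
E
python3 m.py i1.npy
```

```text
F [-10.26724583   1.22383712   6.45538716] ee [0.5414199  0.15593064 0.07509516] g 5.201430519421895
nose 0.77 moved 84.04579622972649 mm
thumb 0.98 moved 22.677090934237256 mm
bar 0.989 moved 22.30742632943191 mm
rim 0.934 moved 2.276301982208495 mm
```

```bash
cat > t.py <<'E'
from h import *
import sys
a=pickle.load(open("s6.pkl","rb")); R={"s5":pickle.load(open("s5.pkl","rb"))[0]["image"],"s6":a["image"]}
im=np.load(sys.argv[1]).astype(np.float32)
f=lambda x,y:(270+(x+.5)/8-.5,180+(y+.5)/8-.5)
for n,ref in R.items():
  ref=ref.astype(np.float32)
  for k,(cx,cy,hx,hy) in dict(rimL=(262,370,3,5),rimR=(432,370,3,5),rimfront=(347,430,7,3),rimback=(347,292,6,3),wallfront=(347,450,7,3),pegR=(265,450,3,3),pegL=(432,440,3,3),bolt=(148,497,4,4),nose=(315,240,2,2)).items():
    p=f(cx,cy);x,y=int(round(p[0])),int(round(p[1]))
    S=5 if k!="nose" else 12
    t=cv2.resize(ref[y-hy:y+hy+1,x-hx:x+hx+1],None,fx=8,fy=8,interpolation=cv2.INTER_CUBIC)
    b=cv2.resize(im[y-hy-S:y+hy+S+1,x-hx-S:x+hx+S+1],None,fx=8,fy=8,interpolation=cv2.INTER_CUBIC)
    r=cv2.matchTemplate(b,t,cv2.TM_CCOEFF_NORMED);_,m,_,l=cv2.minMaxLoc(r)
    print(n,k,round(m,3),l[0]/8-S,l[1]/8-S)
E
python3 t.py i1.npy
```

```text
s5 rimL 0.979 -0.75 0.875
s5 rimR 0.983 -0.625 0.75
s5 rimfront 0.985 -0.625 0.75
s5 rimback 0.853 -1.0 0.625
s5 wallfront 0.951 -0.625 0.375
s5 pegR 0.944 -0.125 0.125
s5 pegL 0.923 0.0 0.25
s5 bolt 0.981 0.125 0.0
s5 nose 0.821 -4.375 3.25
s6 rimL 0.979 -0.75 0.875
s6 rimR 0.984 -0.625 0.625
s6 rimfront 0.984 -0.625 0.75
s6 rimback 0.851 -1.125 0.625
s6 wallfront 0.952 -0.625 0.375
s6 pegR 0.944 -0.125 0.125
s6 pegL 0.921 0.0 0.25
s6 bolt 0.981 0.125 0.0
s6 nose 0.83 1.125 6.5
```

The tracking shows the nose has pushed the ramekin about 2 mm: it had been touching one peg only and is now sliding onto both. I'll continue in 1 mm steps and watch for it to stop moving.

step_arm:
  commands:
    - {"tx": 0.005,"ty": -0.001,"tz": 0,"rx": 0,"ry": 0,"rz": 0}
    - {"tx": 0.005,"ty": -0.001,"tz": 0,"rx": 0,"ry": 0,"rz": 0}
    - {"tx": 0.005,"ty": -0.001,"tz": 0,"rx": 0,"ry": 0,"rz": 0}

```text
time_s: 18.73
ee_pos: [0.5422, 0.1558, 0.0751]
eef_rot: [0.097, 0.995, -0.0, -0.003]
ft_force: [-10.8, 2.4, 7.1]
width: -0.0
grasp_force: 5.7
```

```bash
sed -i '/^track("nose/d' m.py; python3 m.py i2.npy; python3 t.py i2.npy | grep s6
```

```text
F [-11.06439023   1.95191269   7.3818419 ] ee [0.5421702  0.15578412 0.07508595] g 5.654904370506604
thumb 0.974 moved 23.50180736752292 mm
bar 0.992 moved 23.45284870903489 mm
rim 0.933 moved 2.276301982208495 mm
s6 rimL 0.978 -0.75 0.875
s6 rimR 0.982 -0.625 0.75
s6 rimfront 0.986 -0.625 0.75
s6 rimback 0.841 -1.125 0.75
s6 wallfront 0.955 -0.625 0.375
s6 pegR 0.944 -0.125 0.125
s6 pegL 0.92 0.0 0.25
s6 bolt 0.981 0.125 0.0
s6 nose 0.834 1.125 6.5
```

step_arm:
  commands:
    - {"tx": 0.005,"ty": -0.001,"tz": 0,"rx": 0,"ry": 0,"rz": 0}
    - {"tx": 0.005,"ty": -0.001,"tz": 0,"rx": 0,"ry": 0,"rz": 0}
    - {"tx": 0.005,"ty": -0.001,"tz": 0,"rx": 0,"ry": 0,"rz": 0}

```text
time_s: 19.38
ee_pos: [0.5428, 0.1556, 0.0751]
eef_rot: [0.097, 0.995, -0.0, -0.004]
ft_force: [-12.0, 1.3, 7.7]
width: 0.0001
grasp_force: 6.3
```

```bash
python3 m.py i3.npy; python3 t.py i3.npy | grep -E "s6 (rimL|rimR|rimf|nose)"
```

```text
F [-12.37975629   1.69913191   8.2504522 ] ee [0.542825   0.15563971 0.07505478] g 6.2357571224371595
thumb 0.981 moved 23.931962322271172 mm
bar 0.993 moved 23.96731681791767 mm
rim 0.933 moved 2.276301982208495 mm
s6 rimL 0.978 -0.75 0.875
s6 rimR 0.983 -0.625 0.75
s6 rimfront 0.986 -0.625 0.75
s6 nose 0.836 1.25 6.625
```

step_arm:
  commands:
    - {"tx": 0.004,"ty": -0.0008,"tz": 0,"rx": 0,"ry": 0,"rz": 0}
    - {"tx": 0.004,"ty": -0.0008,"tz": 0,"rx": 0,"ry": 0,"rz": 0}
    - {"tx": 0.004,"ty": -0.0008,"tz": 0,"rx": 0,"ry": 0,"rz": 0}

```text
time_s: 20.03
ee_pos: [0.5433, 0.1555, 0.0751]
eef_rot: [0.097, 0.995, -0.0, -0.004]
ft_force: [-13.6, 2.0, 9.7]
width: -0.0001
grasp_force: 6.8
```

```bash
python3 m.py i4.npy
python3 - <<'E'
from h import *
a=pickle.load(open("s6.pkl","rb"))
f=lambda x,y:(270+(x+.5)/8-.5,180+(y+.5)/8-.5)
u=np.array([.981,-.195]);v=np.array([.195,.981]);o=np.array([.5804,.1479])
p=np.array(f(347,362));q=p+[-.65,.75]
for z in(p,q):
    w=pix2w(a,z,.062)[:2]-o;print(w@u,w@v)
E
```

```text
F [-13.80221679   1.62475989   9.5023232 ] ee [0.54332061 0.1555456  0.07505538] g 6.79454505443573
thumb 0.977 moved 24.34388783179569 mm
bar 0.989 moved 24.348610722902787 mm
rim 0.934 moved 2.276301982208495 mm
0.033634423569380116 0.0024904344904470637
0.03590713190574024 0.0004044070028550599
```

The ramekin has stopped moving, centred on the pegs to about 0.6 mm, while the force rises at the spring's rate. The nose is about 2 mm in, so I'll back off.

step_arm:
  commands:
    - {"tx": -0.01,"ty": 0.002,"tz": 0,"rx": 0,"ry": 0,"rz": 0}
    - {"tx": -0.03,"ty": 0.006,"tz": 0,"rx": 0,"ry": 0,"rz": 0}
    - {"tx": -0.07,"ty": 0.014,"tz": 0,"rx": 0,"ry": 0,"rz": 0}
    - {"tx": -0.12,"ty": 0.024,"tz": 0,"rx": 0,"ry": 0,"rz": 0}
    - {"tx": -0.15,"ty": 0.03,"tz": 0.15,"rx": 0,"ry": 0,"rz": 0}
    - {"tx": -0.15,"ty": 0.03,"tz": 0.35,"rx": 0,"ry": 0,"rz": 0}
    - {"tx": -0.2,"ty": 0.04,"tz": 0.55,"rx": 0,"ry": 0,"rz": 0}
    - {"tx": -0.3,"ty": 0.06,"tz": 0.7,"rx": 0,"ry": 0,"rz": 0}
    - {"tx": -0.4,"ty": 0.08,"tz": 0.7,"rx": 0,"ry": 0,"rz": 0}
    - {"tx": -0.4,"ty": 0.08,"tz": 0.7,"rx": 0,"ry": 0,"rz": 0}

```text
time_s: 21.27
ee_pos: [0.4643, 0.1722, 0.2171]
eef_rot: [0.097, 0.995, 0.002, 0.0]
ft_force: [-0.7, -0.2, -0.4]
width: 0.0003
grasp_force: 0.0
```

```bash
python3 m.py i5.npy; python3 t.py i5.npy | grep -E "s6"
```

```text
F [-0.34655489 -0.09138943 -0.09004715] ee [0.46654451 0.1709302  0.215292  ] g 0.0
thumb 0.684 moved -13.489527097755799 mm
bar 0.989 moved 24.348610722902787 mm
rim 0.931 moved 2.276301982208495 mm
s6 rimL 0.979 -0.75 0.875
s6 rimR 0.983 -0.625 0.75
s6 rimfront 0.985 -0.625 0.75
s6 rimback 0.851 -1.125 0.625
s6 wallfront 0.952 -0.625 0.375
s6 pegR 0.946 -0.125 0.125
s6 pegL 0.925 0.125 0.25
s6 bolt 0.981 0.125 0.0
s6 nose 0.841 -0.25 -7.125
```

```bash
python3 -c "
from station import job_done
print(job_done())"
```

```text
the job is handed in; nothing more can be done
None
```

I handed the job in at about 22 s: by my measurements the ramekin stands upright against both pegs, with the keeper's nose about 2 mm in. My gripper nudge left it about 2 mm short, touching only one peg, and it was the keeper's nose that pushed it onto both; that may matter for the order asked.

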